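# Slide the sample stage home and reset the reader's interlock

### The job

Push the vial reader's sliding stage fully home with the fingers, leaving the vial standing in its pocket. Then press the two round buttons of the interlock reset box together, one fingertip on each, hold both fully down for at least three seconds, and let go and move clear. Only push and press: do not grasp or lift anything, do not press the square key between the round buttons, and leave the bottle, marker and carton standing about where they are.

Things in the scene. Friction and masses are not known exactly. Their poses are not given: they have to be found in the camera images.
- reader: Vial reader fixed to the worktop: grey base plate 200 x 90 mm, with a white optical head (78 mm high) across its far (+x) end and two white cheeks (62 mm high) beside the vial's final place. Origin on the worktop under the middle of the base (base spans x -95 to +105 mm, y -45 to +45 mm). Its +x axis points from the open end to the head and is the direction in which the stage slides home; z is up.
- carriage (a joint): Travel of the aluminium sliding stage of the reader, m: 0 = pulled out, as it starts; 0.070 = fully home against a hard stop. It slides along the reader's +x, with about 1.5 N of friction plus damping of 10 N per m/s, and stays where it is left.
- push_plate (a point): Point on the near face of the stage's upright push plate (46 mm wide along the reader's y, 8 mm thick, from 27 to 73 mm above the worktop). The point is in the middle of the width, 58 mm above the worktop, on the face that looks to the reader's -x; it moves with the stage. Nothing stands in front of it above 27 mm; the base plate ends 6 mm in front of it.
- pocket (a point): Centre of the floor of the round vial pocket in the stage (30 mm inside diameter, 12 mm deep), 32 mm above the worktop, 49 mm behind the push plate's near face.
- sample_vial: Loose glass vial with a black cap, 25 mm diameter, 58 mm high, standing in the pocket, so that its top is 90 mm above the worktop. Origin at the centre of its underside, z up.
- reset_box: Aluminium control box fixed to the worktop, 80 x 124 mm, 42 mm high. Origin on the worktop under its middle. The two round black buttons stand on its y axis at +30 and -30 mm, the smaller square black key at the middle between them.
- left_button (a joint): How far the round button at the box's +y is pressed, m: 0 = up, 0.007 = fully down on a hard stop. Black mushroom cap 26 mm in diameter. Spring: starts to move at 1.75 N and needs 4.2 N fully down, so some 8.5 N for both; springs back when let go. Fully down counts from 0.005.
- right_button (a joint): The same for the round button at the box's -y.
- left_button_top (a point): Centre of the flat top of the left button, 60 mm above the worktop when up; moves with it.
- right_button_top (a point): Centre of the flat top of the right button, 60 mm above the worktop when up; 60 mm from the left one, centre to centre.
- stop_key (a joint): How far the square key is pressed, m: 0 = up, 0.004 = down. Must be left alone. 16 x 16 mm.
- stop_key_top (a point): Centre of the top of the square key, 50 mm above the worktop: 10 mm lower than the round buttons when up, 3 mm lower than them fully down.
- amber_bottle: Loose brown bottle with a black cap, 40 mm diameter, 82 mm high, standing between reader and reset box. Origin at the centre of its underside. Bystander.
- marker: Loose white marker pen with a black cap, 138 mm long, 17 mm thick, lying behind the work. Origin at the middle of its underside. Bystander.
- slips_carton: Loose small blue carton, 48 x 60 x 32 mm, standing to the left. Origin at the centre of its underside. Bystander.

How it is judged:
On the way, in this order (a step that is already met when the one before it is completed fails the run):
1. the stage is pushed fully home (value of joint carriage above 0.066 m and value of joint each of left_button, right_button below 0.002 m), for 0.2 s.
2. both round buttons are held fully down by the fingers, with the stage home (value of joint each of left_button, right_button above 0.005 m and value of joint carriage above 0.066 m and contact force between the fingers and reset_box above 4 N), for 2.8 s.
At the end, for the whole second after the job is handed in: The stage is home (at least 66 of 70 mm), both round buttons and the square key are up again (within 1 mm), and the vial stands at rest and upright in its pocket (within 6 mm sideways, 0.15 rad) (value of joint carriage above 0.066 m and value of joint each of left_button, right_button, stop_key below 0.001 m and horizontal distance between sample_vial and pocket below 0.006 m and distance between sample_vial and pocket below 0.008 m and angle between sample_vial's own z axis and vertical below 0.15 rad and linear speed of sample_vial below 0.02 m/s); the robot touches nothing.
It fails at once if one round button is pressed fully down (over 5 mm) while the other is still up (under 2 mm) ((value of joint left_button above 0.005 m and value of joint right_button below 0.002 m) or (value of joint right_button above 0.005 m and value of joint left_button below 0.002 m)).
It fails at once if the square key is pressed (over 2 mm) (value of joint stop_key above 0.002 m).
It fails at once if the vial is lifted out of its pocket (over 10 mm) or tipped over (z of sample_vial in the frame of pocket above 0.01 m or angle between sample_vial's own z axis and vertical above 0.4 rad).
It fails at once if the bottle, marker or carton is moved over 30 mm or lifted (distance of any of amber_bottle, marker, slips_carton from where it was at the start of the episode above 0.03 m or height (world z) of any of amber_bottle, marker, slips_carton above 0.012 m).
It fails at once if the bottle or carton is tipped over (angle between any of amber_bottle, slips_carton's own z axis and vertical above 0.5 rad).
It also fails if it takes over 58 s, if anything falls off the work surface, if the arm or the gripper's body presses on something with over 40 N, if the wrist force passes 120 N, or if a joint passes its speed limit or range.

### The arm

A 6-joint arm with a two-finger parallel gripper is mounted at the origin on a cart in front of the work surface, level with it; the furniture and walls round the work are solid. World frame = base frame: x ahead of the robot, y to its left, z up, the work surface at z = 0. Lengths are in m, angles in rad, forces in N, time in s.
With the tool pointing down it reaches from about 0.25 to 0.8 m from the base axis. Payload 8.5 kg.
Tool frame: the origin (TCP) lies at the very end of the fingers, on their centre line; the grasp point (between the pads) lies 19 mm behind it (ctrl.tcp_to_grasp is the distance from the TCP to the grasp point, in m); z points along the fingers, x is the direction in which the jaws open and shut, and the axes are right-handed (so a half turn about z gives the same grasp; the last joint's range is limited). The gripper opens to 85 mm and grips with 20 to 120 N. Pads are 22 mm wide; open, the fingers measure 114 mm over their backs; the gripper's body (76 mm by 85 mm) begins 54 mm behind the grasp point. The pads swing forward as they close: fully open they stand 13 mm farther back than shut.
Start: joints at [-1.302, 0.238, -0.013, 1.319, 0, 1.571], TCP at [0.139, -0.506, 0.231] pointing down, gripper open.
Joint ranges: [-2.66, 2.66], [-1.03, 1.9], [-1.14, 1.46], [-1.82, 2.27], [-1.45, 1.34], [-3.14, 3.14]. Speed limits (rad/s): [2.22, 2.22, 2.79, 3.14, 3.14, 3.14].

### API

Orientations are given as a unit quaternion [x, y, z, w].
In Python, from station import ctrl gives the robot as it stands.
- The arm moves only by the shell command python3 -m handwheel 'ROWS' [FORCE]. ROWS is JSON, a list of rows, each an object with "xyz": the shift along the tool's x, y, z in mm, a list of three; "delta_rot": the turn, a rotation vector about the tool's x, y, z in rad, a list of three; "gripper": the opening, from 0 (shut) to 1 (fully open). In form: [{"xyz": [dx, dy, dz], "delta_rot": [wx, wy, wz], "gripper": gripper}, ...]. A call has 1 to 8 rows; each row shifts and turns the pose as measured when the row begins, along the tool's axes as they then stand; what a row does not reach is not made up. A row lasts 1/12 s, in which the tool goes at most 41.7 mm and 7.16 degrees, less where a joint would pass 70% of its speed; a pose out of reach is approached as far as the arm can. A call is refused whole if a number of a shift passes 41.7 or a number of a turn 0.125, either way. A call with a gripper value outside its range is refused whole. The fingers move at their own pace and stop on an object; FORCE is the grip in N (left out, the last holds). Time passes only in rows, so rows that do not move let the fingers close. It gives the time, the measured TCP pose, the force and the opening at its end, in the units of the state.
- ctrl.get_state(): the state, without advancing time (a new reading comes with each control period).
- ctrl.grab_frame(name): name is "side" or "top" or "wrist"; returns a dict with "image" (384x512x3 uint8, red, green, blue), "z_map" (384x512 float32, m along the optical axis (not along the pixel's ray), 0 where there is no reading), "vfov" (degrees; the focal length in pixels is half the picture's height over the tangent of half this angle, whatever the lens; pixels are square), "cx", "cy" (the principal point, pixels), "position" and "orientation" of the camera in the world. Camera axes: x right, y up, looking along -z (the intrinsics and any distortion apply to the point x, -y, -z); pixel columns grow to the right and rows downward; lengths in m; the calibration is good to about 2 mm. A picture is of the moment at which its call begins.
- ctrl.job_done(): hands the job in, once; it reports no verdict.
The state is a dict: "time": time; "q": joint angles; "qd": joint speeds; "effort": joint torques, N m; "position": TCP position; "eef_rot": TCP orientation; "ft_force": force on the tool from outside, world axes, zero at the start; "wrist_torque": the same for the moment, N m; "finger_gap": finger opening in m.
Only numpy, scipy, OpenCV 4.12 (cv2) and the standard library are available. Lean on these libraries where they do the work, as an engineer would, in place of code of your own. Each camera call takes 0.05 s, during which the arm holds its last target. There are 200 camera calls.

## Working session

There is one attempt and no reset: what is moved stays moved. The work goes in short steps, Python scripts to look and compute and a shell command to move; the robot and the scene stay as the last step left them, time stands still between calls to the robot, and variables do not carry over. Pictures are saved under pics/ and viewed, about 8 in all and at most 12, crops included, and the job is handed in when it is done.

```bash
mkdir -p pics; ls; cat > h.py <<'E'
import numpy as np, cv2
from scipy.spatial.transform import Rotation as R
from station import ctrl
def pts(f):
    H,W=f["z_map"].shape; fl=H/2/np.tan(np.radians(f["vfov"])/2)
    v,u=np.mgrid[:H,:W]; z=f["z_map"]
    c=np.stack([(u-f["cx"])/fl*z,-(v-f["cy"])/fl*z,-z],-1)
    return c@R.from_quat(f["orientation"]).as_matrix().T+f["position"]
def save(f,n): cv2.imwrite("pics/"+n,f["image"][...,::-1])
E
python3 - <<'E'
from h import *
for n in ("top","side"):
    f=ctrl.grab_frame(n); save(f,n+"1.png"); np.savez("/tmp/"+n,**f)
    print(n,{k:v for k,v in f.items() if k not in("image","z_map")})
print(ctrl.get_state())
E
```

```text
pics
top {'vfov': 53.20877891011737, 'cx': 253.2465472369833, 'cy': 192.58618296194646, 'position': array([0.5629195 , 0.22310509, 0.94308534]), 'orientation': array([-0.02635736,  0.02124596,  0.70943312, -0.70395919])}
side {'vfov': 52.86862434203117, 'cx': 257.850908088772, 'cy': 193.38712823128813, 'position': array([ 0.61030137, -0.65217496,  0.48290137]), 'orientation': array([ 5.35718514e-01,  6.34476351e-04, -7.08740473e-03,  8.44366650e-01])}
{'time': 0.1, 'q': array([-1.30196452e+00,  2.38732682e-01, -1.41612207e-02,  1.31916596e+00,
       -9.35551753e-06,  1.57080419e+00]), 'qd': array([-0.00038348, -0.00033791,  0.00216191,  0.0007449 ,  0.00042685,
       -0.00084995]), 'effort': array([-3.23777640e-04, -5.39718640e+01,  3.46998703e+01,  1.33474832e-02,
       -4.57940962e-05, -1.92394133e-06]), 'position': array([ 0.13934603, -0.50580241,  0.23073905]), 'eef_rot': array([ 7.95486426e-01, -6.05971077e-01, -5.05401084e-04, -3.79108565e-04]), 'ft_force': array([ 0.33078249, -0.19996528, -0.22112095]), 'wrist_torque': array([-0.01504381, -0.02326085, -0.04382288]), 'finger_gap': 0.08576147906955034}
```

View pics/top1.png

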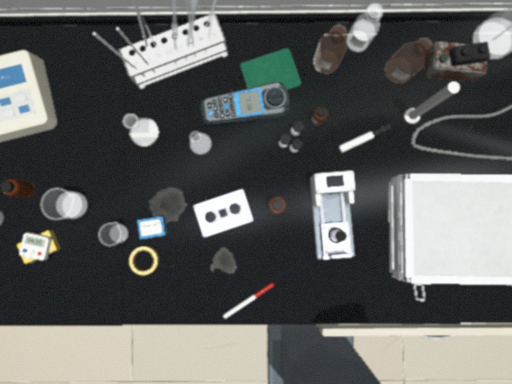

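View pics/side1.png

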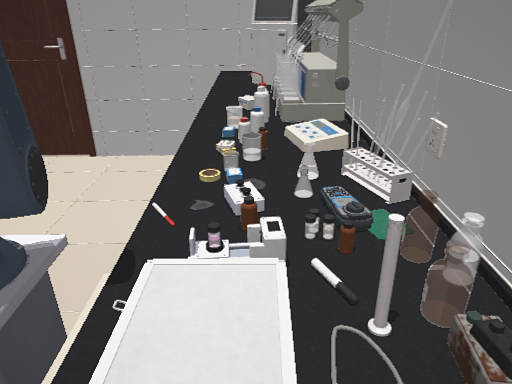

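The top view shows the reader at about (333,215), with its head up (+x) and the vial at (337,235). The reset box is at (223,212) with buttons near (210,216) and (235,208), the bottle at (277,204), the marker at (365,138) and the carton at (152,227). The side view shows the vial standing at (213,236). A tray or box sits to the right of the reader.

```bash
python3 - <<'E'
from h import *
f=dict(np.load("/tmp/top.npz")); P=pts(f); im=f["image"]
for u,v in [(210,216),(235,208),(223,212),(337,235),(332,180),(277,204),(450,230),(400,230),(337,257),(152,227),(350,330)]: print(u,v,P[v,u].round(4),im[v,u])
def roi(u0,u1,v0,v1):
    m=np.zeros(P.shape[:2],bool); m[v0:v1,u0:u1]=1; return m
z=P[...,2]
def rect(m,n):
    q=P[m][:,:2]; r=cv2.minAreaRect((q*1000).astype(np.float32)); print(n,m.sum(),r,np.median(P[m][:,2]).round(4))
rect(roi(185,262,180,245)&(z>.034)&(z<.047),"box")
m=roi(185,262,180,245)&(z>.052)
n,l,s,c=cv2.connectedComponentsWithStats(m.astype(np.uint8))
for i in range(1,n): print("btn",s[i],c[i],P[l==i].mean(0).round(4))
rect(roi(300,365,165,200)&(z>.068),"head")
rect(roi(300,365,165,265)&(z>.004),"reader all")
rect(roi(315,360,220,250)&(z>.082),"vial"); print(P[roi(315,360,220,250)&(z>.082)].mean(0))
rect(roi(305,365,240,265)&(z>.064)&(z<.08),"plate")
rect(roi(305,365,195,265)&(z>.055)&(z<.066),"cheeks")
rect(roi(262,292,190,220)&(z>.07),"bottle")
rect(roi(375,512,165,300)&(z>.02),"tray"); print(z[165:300,375:].max())
E
```

```text
210 216 [0.5693 0.3289 0.0624] [74 77 84]
235 208 [0.5872 0.2715 0.0613] [78 79 84]
223 212 [0.5784 0.2998 0.053 ] [77 76 82]
337 235 [0.525  0.0444 0.0887] [46 49 49]
332 180 [0.648  0.0514 0.0818] [67 70 73]
277 204 [0.5948 0.1761 0.0845] [76 76 76]
450 230 [ 0.5346 -0.1994  0.1005] [232 235 233]
400 230 [ 0.5344 -0.1021  0.0698] [152 154 155]
337 257 [0.4753 0.0425 0.0745] [243 245 249]
152 227 [0.5445 0.47   0.033 ] [252 253 252]
350 330 [ 0.2811 -0.0108 -0.0441] [238 234 221]
box 1494 ((577.294921875, 300.7876892089844), (79.3038330078125, 123.94886016845703), 18.054391860961914) 0.0424
btn [249 185   1   1   1] [249. 185.] [0.5629 0.2231 0.9431]
btn [186 188   1   1   1] [186. 188.] [0.5629 0.2231 0.9431]
btn [225 189   1   1   1] [225. 189.] [0.5629 0.2231 0.9431]
btn [216 195   1   1   1] [216. 195.] [0.5629 0.2231 0.9431]
btn [209 198   1   1   1] [209. 198.] [0.5629 0.2231 0.9431]
btn [242 201   1   1   1] [242. 201.] [0.5629 0.2231 0.9431]
btn [230 203  11  11  97] [234.75257732 208.17525773] [0.5866 0.2716 0.0701]
btn [187 206   1   1   1] [187. 206.] [0.5629 0.2231 0.943
[... 1015 characters left out ...]
20458984375, 241.3132781982422), 89.56654357910156) 0.0328
vial 107 ((547.294921875, 121.5000228881836), (204.18655395507812, 24.056732177734375), 74.53821563720703) 0.0905
[0.52511834 0.04277555 0.12196113]
plate 79 ((486.2100524902344, 30.056720733642578), (40.3127326965332, 40.584510803222656), 66.58009338378906) 0.0736
cheeks 128 ((549.2354125976562, 36.974205017089844), (141.51951599121094, 87.64006042480469), 5.147246837615967) 0.0622
bottle 129 ((588.910888671875, 194.47802734375), (32.277610778808594, 70.2738037109375), 17.567428588867188) 0.0821
tray 13055 ((518.1567993164062, -57.50482177734375), (284.34759521484375, 561.0629272460938), 0.09980511665344238) 0.101
0.9430853446707297
```

```bash
python3 - <<'E'
from h import *
f=dict(np.load("/tmp/top.npz"));im=f["image"][165:270,185:365]
cv2.imwrite("pics/c1.png",cv2.resize(im[...,::-1],None,fx=4.4,fy=4.4,interpolation=cv2.INTER_CUBIC))
E
```

```text
(no output)
```

View pics/c1.png

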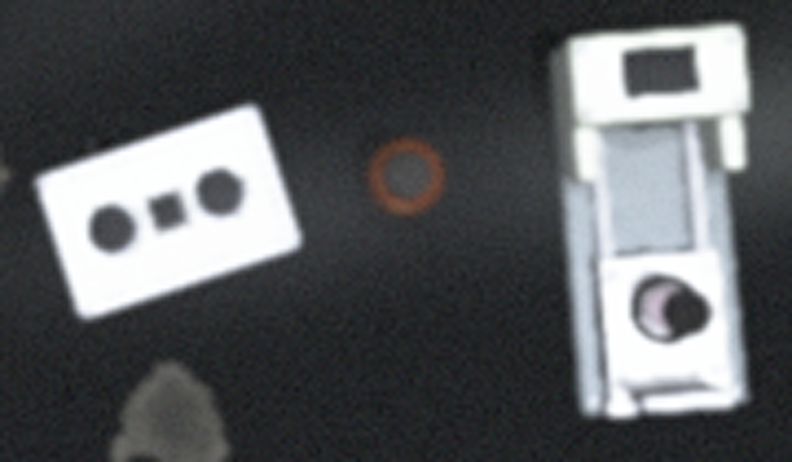

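The crop shows the box with two round buttons and the square key between them. The reader is turned slightly, with its push plate along the bottom edge (full-image about (335,256)). The vial stands in the stage. Zero-depth pixels spoiled some of the fits, so I'll redo those.

```bash
python3 - <<'E'
from h import *
f=dict(np.load("/tmp/top.npz")); P=pts(f); z=np.where(f["z_map"]>0,P[...,2],-1)
def rect(n,u0,u1,v0,v1,a,b):
    m=np.zeros(z.shape,np.uint8); m[v0:v1,u0:u1]=1; m&=((z>a)&(z<b)).astype(np.uint8)
    k,l,s,c=cv2.connectedComponentsWithStats(m)
    for i in range(1,k):
        if s[i,4]<15: continue
        q=P[l==i]; print(n,s[i,4],[np.round(x,1) for x in cv2.minAreaRect((q[:,:2]*1000).astype(np.float32))],q.mean(0).round(4))
rect("btn",185,262,180,245,.056,.07)
rect("head",300,365,165,200,.07,.09)
rect("all",300,365,165,268,.005,.1)
rect("vial",315,360,220,250,.082,.1)
rect("plate",305,365,240,268,.066,.08)
rect("cheek",305,365,190,215,.055,.068)
rect("stage",305,365,215,265,.035,.05)
rect("bottle",262,292,190,220,.07,.1)
rect("tray",375,512,165,305,.02,.15)
E
```

```text
btn 95 [array([587.2, 271.5]), array([23.2, 23.2]), np.float64(88.6)] [0.5867 0.272  0.0611]
btn 98 [array([568.2, 329. ]), array([23. , 25.3]), np.float64(88.6)] [0.568  0.3287 0.0615]
head 801 [array([644.7,  44.6]), array([46.3, 90.8]), np.float64(3.4)] [0.6443 0.0463 0.0791]
all 3378 [array([572.1,  39.4]), array([209. ,  93.8]), np.float64(5.2)] [0.5728 0.0433 0.0422]
vial 103 [array([523.9,  35.7]), array([22.9, 23.5]), np.float64(45.7)] [0.5237 0.0358 0.0901]
plate 75 [array([478.6,  32.7]), array([ 7.9, 45.4]), np.float64(4.3)] [0.4789 0.0337 0.0735]
cheek 72 [array([610.7,   5.9]), array([28.1, 15. ]), np.float64(4.4)] [0.6117 0.0056 0.0622]
cheek 70 [array([606.8,  77.7]), array([22.2, 29.3]), np.float64(85.2)] [0.6073 0.0804 0.0622]
stage 96 [array([522. ,  35.4]), array([40.1, 38.6]), np.float64(12.2)] [0.5236 0.0431 0.0423]
bottle 127 [array([594.4, 174.9]), array([32.5, 28.6]), np.float64(26.3)] [0.5944 0.1748 0.0802]
tray 12979 [array([ 516.6, -218.6]), array([240.8, 285.9]), np.float64(89.6)] [ 0.5377 -0.2049  0.0967]
```

```bash
R='x'; python3 -m handwheel '[{"xyz":[-28,-26,0],"delta_rot":[0,0,0],"gripper":0},{"xyz":[-28,-26,0],"delta_rot":[0,0,0],"gripper":0},{"xyz":[-28,-26,0],"delta_rot":[0,0,0],"gripper":0},{"xyz":[-28,-26,0],"delta_rot":[0,0,0],"gripper":0},{"xyz":[-28,-26,0],"delta_rot":[0,0,0],"gripper":0},{"xyz":[-28,-26,0],"delta_rot":[0,0,0],"gripper":0},{"xyz":[-28,-26,0],"delta_rot":[0,0,0],"gripper":0},{"xyz":[-28,-26,0],"delta_rot":[0,0,0],"gripper":0}]' 40
python3 -m handwheel '[{"xyz":[0,0,0],"delta_rot":[0,0,-0.12],"gripper":0},{"xyz":[0,0,0],"delta_rot":[0,0,-0.12],"gripper":0},{"xyz":[0,0,0],"delta_rot":[0,0,-0.12],"gripper":0},{"xyz":[0,0,0],"delta_rot":[0,0,-0.12],"gripper":0},{"xyz":[0,0,0],"delta_rot":[0,0,-0.12],"gripper":0},{"xyz":[0,0,0],"delta_rot":[0,0,-0.12],"gripper":0},{"xyz":[0,0,0],"delta_rot":[0,0,-0.12],"gripper":0},{"xyz":[0,0,0],"delta_rot":[0,0,-0.12],"gripper":0}]'
cat >> h.py <<'E'
def rel(goal,yaw,s=None):
    "shift in tool axes (mm) to world goal, and turn about tool z to bring tool x to world angle yaw"
    s=s or ctrl.get_state(); M=R.from_quat(s["eef_rot"]).as_matrix()
    a=np.arctan2(M[1,0],M[0,0]); d=(yaw-a+np.pi)%(2*np.pi)-np.pi
    print("t",s["time"],"pos",s["position"].round(4),"xang",np.degrees(a).round(1),"tilt",M[:,2].round(3),"F",s["ft_force"].round(1),"gap",round(s["finger_gap"],4),"q6",s["q"][5].round(2),
      "| shift",((np.array(goal)-s["position"])@M*1000).round(1),"turn",-d.round(3))
E
python3 -c "
from h import *
rel([.43,.029,.2],np.radians(94.3))"
```

```text
time: 0.77
position: [0.2814, -0.2293, 0.2268]
eef_rot: [0.792, -0.611, -0.002, -0.001]
ft_force: [1.2, -0.6, 0.4]
finger_gap: -0.0001
time: 1.43
position: [0.284, -0.2186, 0.2258]
eef_rot: [0.987, -0.16, -0.003, -0.003]
ft_force: [-0.3, 0.3, 1.0]
finger_gap: 0.0
t 1.4333 pos [ 0.284  -0.2186  0.2258] xang -18.4 tilt [-0.004  0.008 -1.   ] F [-0.3  0.3  1. ] gap 0.0 q6 1.23 | shift [  60.3 -280.9   27.1] turn -1.968
```

```bash
python3 -m handwheel '[{"xyz":[0,0,0],"delta_rot":[0,0,-0.123],"gripper":0},{"xyz":[0,0,0],"delta_rot":[0,0,-0.123],"gripper":0},{"xyz":[0,0,0],"delta_rot":[0,0,-0.123],"gripper":0},{"xyz":[0,0,0],"delta_rot":[0,0,-0.123],"gripper":0},{"xyz":[0,0,0],"delta_rot":[0,0,-0.123],"gripper":0},{"xyz":[0,0,0],"delta_rot":[0,0,-0.123],"gripper":0},{"xyz":[0,0,0],"delta_rot":[0,0,-0.123],"gripper":0},{"xyz":[0,0,0],"delta_rot":[0,0,-0.123],"gripper":0}]'
python3 -m handwheel '[{"xyz":[0,0,0],"delta_rot":[0,0,-0.123],"gripper":0},{"xyz":[0,0,0],"delta_rot":[0,0,-0.123],"gripper":0},{"xyz":[0,0,0],"delta_rot":[0,0,-0.123],"gripper":0},{"xyz":[0,0,0],"delta_rot":[0,0,-0.123],"gripper":0},{"xyz":[0,0,0],"delta_rot":[0,0,-0.123],"gripper":0},{"xyz":[0,0,0],"delta_rot":[0,0,-0.123],"gripper":0},{"xyz":[0,0,0],"delta_rot":[0,0,-0.123],"gripper":0},{"xyz":[0,0,0],"delta_rot":[0,0,-0.1],"gripper":0}]'
python3 -c "
from h import *
rel([.43,.029,.15],np.radians(94.3))"
```

```text
time: 2.1
position: [0.2825, -0.2173, 0.2241]
eef_rot: [0.943, 0.333, -0.002, -0.006]
ft_force: [-0.1, -0.8, 0.5]
finger_gap: -0.0
time: 2.77
position: [0.2809, -0.216, 0.2223]
eef_rot: [0.675, 0.738, 0.001, -0.009]
ft_force: [-0.5, 0.3, 0.0]
finger_gap: 0.0001
t 2.7667 pos [ 0.2809 -0.216   0.2223] xang 95.1 tilt [-0.011  0.013 -1.   ] F [-0.5  0.3  0. ] gap 0.0001 q6 -0.75 | shift [229.9 171.   73.8] turn 0.013
```

```bash
python3 -m handwheel '[{"xyz":[32,24,10],"delta_rot":[-0.010,-0.014,0.013],"gripper":0},{"xyz":[32,24,10],"delta_rot":[0,0,0],"gripper":0},{"xyz":[32,24,10],"delta_rot":[0,0,0],"gripper":0},{"xyz":[32,24,10],"delta_rot":[0,0,0],"gripper":0},{"xyz":[32,24,10],"delta_rot":[0,0,0],"gripper":0},{"xyz":[32,24,10],"delta_rot":[0,0,0],"gripper":0},{"xyz":[30,20,10],"delta_rot":[0,0,0],"gripper":0},{"xyz":[0,0,0],"delta_rot":[0,0,0],"gripper":0}]'
python3 - <<'E'
from h import *
rel([.43,.029,.047],np.radians(94.3))
f=ctrl.grab_frame("wrist"); save(f,"w1.png"); np.savez("/tmp/w",**f)
P=pts(f); z=np.where(f["z_map"]>0,P[...,2],-1)
m=((z>.066)&(z<.08)&(P[...,0]<.51)&(P[...,0]>.45)&(abs(P[...,1]-.03)<.05))
print(m.sum(), [np.round(x,1) for x in cv2.minAreaRect((P[m][:,:2]*1000).astype(np.float32))] if m.sum() else "")
E
```

```text
time: 3.43
position: [0.4292, 0.0229, 0.1495]
eef_rot: [0.68, 0.733, 0.0, 0.003]
ft_force: [0.2, -0.8, -0.4]
finger_gap: -0.0002
t 3.4333 pos [0.4292 0.0229 0.1495] xang 94.4 tilt [ 0.004 -0.003 -1.   ] F [ 0.2 -0.8 -0.4] gap -0.0002 q6 -0.02 | shift [  6.4   0.9 102.5] turn 0.001
37 [array([475.9,  54.3]), array([8.3, 3.6]), np.float64(16.1)]
```

View pics/w1.png

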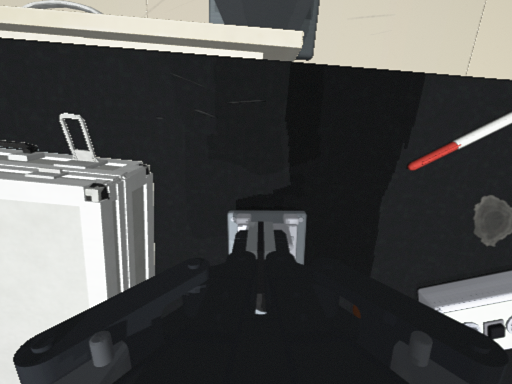

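The wrist view shows the closed fingers at about u=262, in front of the push plate (u 228–306), with the tray corner well to the left. I'll descend to z≈0.047.

```bash
python3 -m handwheel '[{"xyz":[3,0,20],"delta_rot":[0,0,0],"gripper":0},{"xyz":[3,0,25],"delta_rot":[0,0,0],"gripper":0},{"xyz":[0,0,25],"delta_rot":[0,0,0],"gripper":0},{"xyz":[0,0,20],"delta_rot":[0,0,0],"gripper":0},{"xyz":[0,0,8],"delta_rot":[0,0,0],"gripper":0},{"xyz":[0,0,0],"delta_rot":[0,0,0],"gripper":0}]'
python3 -c "
from h import *
rel([.463,.031,.047],np.radians(94.3))"
```

```text
time: 3.98
position: [0.426, 0.0245, 0.0492]
eef_rot: [0.679, 0.734, -0.001, 0.003]
ft_force: [0.4, -0.4, 0.2]
finger_gap: 0.0002
t 3.9833 pos [0.426  0.0245 0.0492] xang 94.5 tilt [ 0.003 -0.006 -1.   ] F [ 0.4 -0.4  0.2] gap 0.0002 q6 -0.02 | shift [ 3.6 37.4  2.3] turn 0.003
```

```bash
python3 -m handwheel '[{"xyz":[2,8,0],"delta_rot":[0,0,0],"gripper":0},{"xyz":[2,8,0],"delta_rot":[0,0,0],"gripper":0},{"xyz":[0,6,0],"delta_rot":[0,0,0],"gripper":0},{"xyz":[0,4,0],"delta_rot":[0,0,0],"gripper":0},{"xyz":[0,3,0],"delta_rot":[0,0,0],"gripper":0},{"xyz":[0,3,0],"delta_rot":[0,0,0],"gripper":0},{"xyz":[0,3,0],"delta_rot":[0,0,0],"gripper":0},{"xyz":[0,3,0],"delta_rot":[0,0,0],"gripper":0}]'
python3 -m handwheel '[{"xyz":[0,3,0],"delta_rot":[0,0,0],"gripper":0},{"xyz":[0,3,0],"delta_rot":[0,0,0],"gripper":0},{"xyz":[0,3,0],"delta_rot":[0,0,0],"gripper":0},{"xyz":[0,3,0],"delta_rot":[0,0,0],"gripper":0},{"xyz":[0,3,0],"delta_rot":[0,0,0],"gripper":0},{"xyz":[0,3,0],"delta_rot":[0,0,0],"gripper":0}]'
python3 -c "
from h import *
rel([.535,.036,.047],np.radians(94.3))"
```

```text
time: 4.65
position: [0.4683, 0.03, 0.0528]
eef_rot: [0.68, 0.733, -0.0, 0.004]
ft_force: [-0.9, -0.1, -0.2]
finger_gap: -0.0002
time: 5.15
position: [0.4867, 0.0313, 0.0528]
eef_rot: [0.68, 0.733, -0.001, 0.004]
ft_force: [-1.6, -0.7, 0.6]
finger_gap: -0.0002
t 5.15 pos [0.4867 0.0313 0.0528] xang 94.3 tilt [ 0.004 -0.007 -1.   ] F [-1.6 -0.7  0.6] gap -0.0002 q6 -0.01 | shift [ 1.1 48.5  5.9] turn 0.0
```

Contact shows about 1.6–2 N, which matches the stated friction. I'll keep pushing.

```bash
python3 -m handwheel '[{"xyz":[0,4,0.5],"delta_rot":[0,0,0],"gripper":0},{"xyz":[0,4,0.5],"delta_rot":[0,0,0],"gripper":0},{"xyz":[0,4,0.5],"delta_rot":[0,0,0],"gripper":0},{"xyz":[0,4,0],"delta_rot":[0,0,0],"gripper":0},{"xyz":[0,4,0],"delta_rot":[0,0,0],"gripper":0},{"xyz":[0,4,0],"delta_rot":[0,0,0],"gripper":0},{"xyz":[0,4,0],"delta_rot":[0,0,0],"gripper":0},{"xyz":[0,4,0],"delta_rot":[0,0,0],"gripper":0}]'
python3 -m handwheel '[{"xyz":[0,3,0],"delta_rot":[0,0,0],"gripper":0},{"xyz":[0,2,0],"delta_rot":[0,0,0],"gripper":0},{"xyz":[0,2,0],"delta_rot":[0,0,0],"gripper":0},{"xyz":[0,2,0],"delta_rot":[0,0,0],"gripper":0}]'
python3 -c "
from h import *
rel([.535,.036,.047],np.radians(94.3))"
```

```text
time: 5.82
position: [0.522, 0.0339, 0.0511]
eef_rot: [0.68, 0.733, -0.001, 0.004]
ft_force: [-2.0, -0.9, 1.5]
finger_gap: -0.0003
time: 6.15
position: [0.5326, 0.0347, 0.0511]
eef_rot: [0.68, 0.733, -0.001, 0.004]
ft_force: [-1.8, -0.3, 0.7]
finger_gap: -0.0002
t 6.15 pos [0.5326 0.0347 0.0511] xang 94.3 tilt [ 0.004 -0.007 -1.   ] F [-1.8 -0.3  0.7] gap -0.0002 q6 -0.01 | shift [1.2 2.5 4.1] turn -0.0
```

```bash
for i in 1; do python3 -m handwheel '[{"xyz":[0,2,0],"delta_rot":[0,0,0],"gripper":0},{"xyz":[0,2,0],"delta_rot":[0,0,0],"gripper":0}]'; done
python3 -m handwheel '[{"xyz":[0,2,0],"delta_rot":[0,0,0],"gripper":0},{"xyz":[0,2,0],"delta_rot":[0,0,0],"gripper":0}]'
python3 -m handwheel '[{"xyz":[0,2,0],"delta_rot":[0,0,0],"gripper":0},{"xyz":[0,2,0],"delta_rot":[0,0,0],"gripper":0}]'
```

```text
time: 6.32
position: [0.5334, 0.0347, 0.0506]
eef_rot: [0.68, 0.733, -0.004, 0.002]
ft_force: [-12.0, -1.4, 7.3]
finger_gap: -0.0001
time: 6.48
position: [0.5333, 0.0347, 0.0502]
eef_rot: [0.68, 0.733, -0.006, -0.001]
ft_force: [-8.8, -2.6, 6.1]
finger_gap: 0.0001
time: 6.65
position: [0.5331, 0.0347, 0.0498]
eef_rot: [0.68, 0.733, -0.009, -0.004]
ft_force: [-9.2, -0.6, 6.4]
finger_gap: -0.0001
```

The hard stop is reached: x≈0.533, as predicted, with the force jumping to about 10 N. I'll back off, rise and check from above.

```bash
python3 -m handwheel '[{"xyz":[0,-5,0],"delta_rot":[0,0,0],"gripper":0},{"xyz":[0,-20,0],"delta_rot":[0,0,0],"gripper":0},{"xyz":[0,-20,0],"delta_rot":[0,0,0],"gripper":0},{"xyz":[0,0,-25],"delta_rot":[0,0,0],"gripper":0},{"xyz":[0,0,-35],"delta_rot":[0,0,0],"gripper":0.53},{"xyz":[0,0,-35],"delta_rot":[0,0,0],"gripper":0.53},{"xyz":[0,0,-30],"delta_rot":[0,0,0],"gripper":0.53},{"xyz":[0,0,0],"delta_rot":[0,0,0],"gripper":0.53}]'
python3 - <<'E'
from h import *
rel([.5777,.3003,.17],np.radians(108.4))
M=R.from_quat(ctrl.get_state()["eef_rot"]).as_matrix(); print("level turn",(M.T@np.cross(M[:,2],[0,0,-1])).round(3))
f=ctrl.grab_frame("side"); P=pts(f); save(f,"s2.png")
cv2.imwrite("pics/s2c.png",cv2.resize(f["image"][170:290,170:310,::-1],None,fx=4,fy=4,interpolation=cv2.INTER_CUBIC))
E
```

```text
time: 7.32
position: [0.4864, 0.0327, 0.1784]
eef_rot: [0.68, 0.733, -0.009, -0.005]
ft_force: [0.6, -0.5, -0.1]
finger_gap: 0.0448
t 7.3167 pos [0.4864 0.0327 0.1784] xang 94.3 tilt [-0.02  -0.007 -1.   ] F [ 0.6 -0.5 -0.1] gap 0.0448 q6 -0.0 | shift [260.  111.3   4.6] turn -0.246
level turn [-0.02   0.006 -0.   ]
```

View pics/s2c.png

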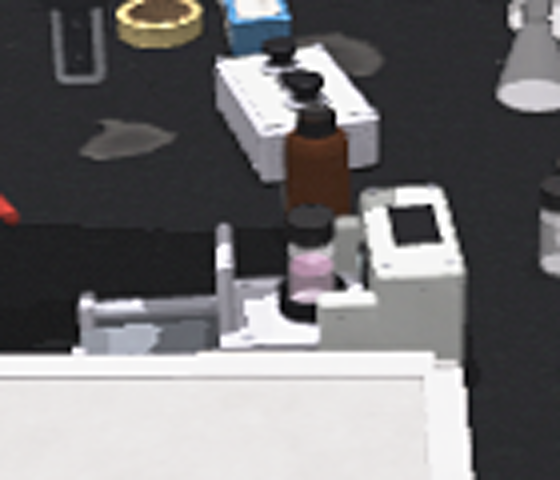

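The side crop shows the stage home, with its plate at crop (222,285) against the cheeks and the vial upright at (310,260). The gap is 44.8 mm as wanted, so next I'll go above the reset box.

```bash
python3 -m handwheel '[{"xyz":[34,14,0],"delta_rot":[-0.02,0.006,0],"gripper":0.53},{"xyz":[34,14,0],"delta_rot":[0,0,0],"gripper":0.53},{"xyz":[34,14,0],"delta_rot":[0,0,0],"gripper":0.53},{"xyz":[34,14,0],"delta_rot":[0,0,0],"gripper":0.53},{"xyz":[34,14,0],"delta_rot":[0,0,0],"gripper":0.53},{"xyz":[34,14,0],"delta_rot":[0,0,0],"gripper":0.53},{"xyz":[33,14,0],"delta_rot":[0,0,0],"gripper":0.53},{"xyz":[10,5,0],"delta_rot":[0,0,-0.12],"gripper":0.53}]'
python3 -m handwheel '[{"xyz":[0,0,0],"delta_rot":[0,0,-0.12],"gripper":0.53},{"xyz":[0,0,0],"delta_rot":[0,0,0],"gripper":0.53}]'
python3 - <<'E'
from h import *
rel([.5777,.3003,.11],np.radians(108.4))
M=R.from_quat(ctrl.get_state()["eef_rot"]).as_matrix(); print("level turn",(M.T@np.cross(M[:,2],[0,0,-1])).round(3))
E
```

```text
time: 8.03
position: [0.5728, 0.2946, 0.1702]
eef_rot: [0.639, 0.769, 0.0, 0.0]
ft_force: [-0.7, -1.0, -0.3]
finger_gap: 0.0453
time: 8.2
position: [0.573, 0.299, 0.1663]
eef_rot: [0.586, 0.81, -0.001, -0.001]
ft_force: [0.6, -0.8, -0.1]
finger_gap: 0.045
t 8.2 pos [0.573  0.299  0.1663] xang 108.3 tilt [-0.002 -0.    -1.   ] F [ 0.6 -0.8 -0.1] gap 0.045 q6 0.16 | shift [-0.3  5.  56.3] turn -0.002
level turn [-0.002 -0.    -0.   ]
```

```bash
python3 -m handwheel '[{"xyz":[0,2,25],"delta_rot":[0,0,0],"gripper":0.53},{"xyz":[0,2,25],"delta_rot":[0,0,0],"gripper":0.53},{"xyz":[0,1,12],"delta_rot":[0,0,0],"gripper":0.53},{"xyz":[0,0,4],"delta_rot":[0,0,0],"gripper":0.53},{"xyz":[0,0,0],"delta_rot":[0,0,0],"gripper":0.53}]'
python3 - <<'E'
from h import *
rel([.5777,.3003,.06],np.radians(108.4))
f=ctrl.grab_frame("wrist"); save(f,"w3.png"); P=pts(f); z=np.where(f["z_map"]>0,P[...,2],-1)
m=((z>.055)&(z<.066)&(np.hypot(P[...,0]-.5777,P[...,1]-.3003)<.06)).astype(np.uint8)
k,l,s,c=cv2.connectedComponentsWithStats(m)
for i in range(1,k):
    if s[i,4]>30: print(s[i],[np.round(x,1) for x in cv2.minAreaRect((P[l==i][:,:2]*1000).astype(np.float32))],P[l==i].mean(0).round(4))
g=ctrl.grab_frame("side")
cv2.imwrite("pics/s3c.png",cv2.resize(g["image"][140:240,190:300,::-1],None,fx=5,fy=5,interpolation=cv2.INTER_CUBIC))
E
```

```text
time: 8.62
position: [0.5766, 0.2997, 0.0943]
eef_rot: [0.593, 0.805, -0.001, -0.001]
ft_force: [-0.8, -0.9, -0.1]
finger_gap: 0.0455
t 8.6167 pos [0.5766 0.2997 0.0943] xang 107.3 tilt [-0.004 -0.001 -1.   ] F [-0.8 -0.9 -0.1] gap 0.0455 q6 0.18 | shift [ 0.2  1.4 34.3] turn -0.019
[286 197  37  34 868] [array([566.7, 329.4]), array([23.7, 25.5]), np.float64(32.2)] [0.5657 0.3287 0.0594]
[203 198  37  35 865] [array([585.2, 273.3]), array([25.3, 23.5]), np.float64(78.2)] [0.5839 0.2734 0.0594]
```

View pics/w3.png

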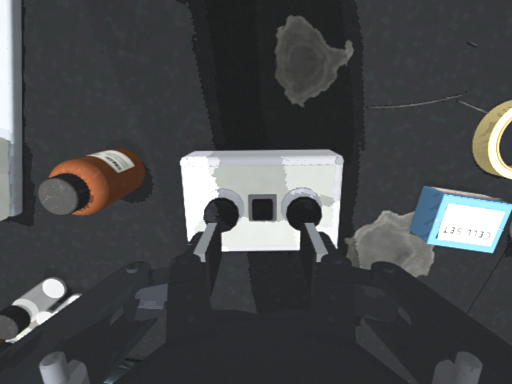

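View pics/s3c.png

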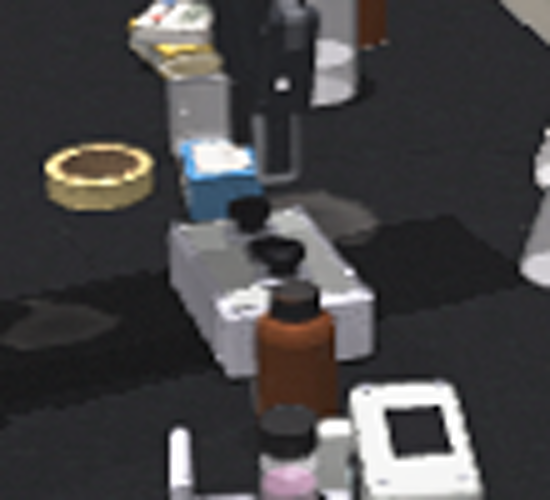

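The wrist view shows the buttons at (221,212) and (303,212), placed evenly about the finger centre line, with the key between them and the finger tips at their near edges in view. The side crop shows the gripper above the box, clear of the bottle. The wrist's box centre, (0.576,0.301), agrees with the top view to 2 mm, so I'll descend.

```bash
python3 -m handwheel '[{"xyz":[0,0.8,10],"delta_rot":[0,0,-0.018],"gripper":0.53},{"xyz":[0,0.5,10],"delta_rot":[0,0,0],"gripper":0.53},{"xyz":[0,0,5],"delta_rot":[0,0,0],"gripper":0.53},{"xyz":[0,0,2],"delta_rot":[0,0,0],"gripper":0.53}]'
python3 -m handwheel '[{"xyz":[0,0,2],"delta_rot":[0,0,0],"gripper":0.53},{"xyz":[0,0,2],"delta_rot":[0,0,0],"gripper":0.53}]'
python3 -c "
from h import *
rel([.577,.301,.053],np.radians(108.3))"
```

```text
time: 9.05
position: [0.5806, 0.301, 0.0701]
eef_rot: [0.585, 0.811, 0.002, 0.001]
ft_force: [0.1, 0.2, -0.2]
finger_gap: 0.0451
time: 9.22
position: [0.5805, 0.3009, 0.0656]
eef_rot: [0.585, 0.811, 0.002, 0.001]
ft_force: [-0.4, -0.7, 0.4]
finger_gap: 0.0452
t 9.2167 pos [0.5805 0.3009 0.0656] xang 108.4 tilt [ 0.004  0.003 -1.   ] F [-0.4 -0.7  0.4] gap 0.0452 q6 0.16 | shift [ 1.1 -3.4 12.6] turn 0.001
```

```bash
python3 -m handwheel '[{"xyz":[1,-2.5,1],"delta_rot":[0,0,0],"gripper":0.53},{"xyz":[0,0,2],"delta_rot":[0,0,0],"gripper":0.53}]'
python3 -m handwheel '[{"xyz":[0,0,2],"delta_rot":[0,0,0],"gripper":0.53}]'
python3 -m handwheel '[{"xyz":[0,0,2],"delta_rot":[0,0,0],"gripper":0.53}]'
python3 -c "
from h import *
rel([.577,.301,.053],np.radians(108.3))"
```

```text
time: 9.38
position: [0.5778, 0.3012, 0.0624]
eef_rot: [0.585, 0.811, 0.002, 0.001]
ft_force: [-0.8, -0.3, -0.2]
finger_gap: 0.0453
time: 9.47
position: [0.5778, 0.3013, 0.0605]
eef_rot: [0.585, 0.811, 0.002, 0.001]
ft_force: [0.1, 0.0, 0.3]
finger_gap: 0.0449
time: 9.55
position: [0.5778, 0.3014, 0.0585]
eef_rot: [0.585, 0.811, 0.003, 0.001]
ft_force: [-0.3, -0.2, -0.2]
finger_gap: 0.045
t 9.55 pos [0.5778 0.3014 0.0585] xang 108.4 tilt [ 0.004  0.003 -1.   ] F [-0.3 -0.2 -0.2] gap 0.045 q6 0.16 | shift [-0.1 -0.9  5.5] turn 0.001
```

```bash
python3 -m handwheel '[{"xyz":[0,0,2],"delta_rot":[0,0,0],"gripper":0.53}]' | sed -n '2p;4p'
python3 -m handwheel '[{"xyz":[0,0,2],"delta_rot":[0,0,0],"gripper":0.53}]'| sed -n '2p;4p'
python3 -m handwheel '[{"xyz":[0,0,2],"delta_rot":[0,0,0],"gripper":0.53}]'| sed -n '2p;4p'
```

```text
position: [0.5778, 0.3014, 0.0566]
ft_force: [-1.9, -1.7, 4.1]
position: [0.5778, 0.3014, 0.0548]
ft_force: [-2.4, -1.9, 5.3]
position: [0.5779, 0.3014, 0.0531]
ft_force: [-2.3, -1.0, 6.2]
```

```bash
python3 -m handwheel '[{"xyz":[0,0,2],"delta_rot":[0,0,0],"gripper":0.53}]' | sed -n '2p;4p'
python3 -m handwheel '[{"xyz":[0,0,2],"delta_rot":[0,0,0],"gripper":0.53}]'| sed -n '2p;4p'
python3 -m handwheel '[{"xyz":[0,0,1.5],"delta_rot":[0,0,0],"gripper":0.53}]'| sed -n '2p;4p'
python3 -m handwheel '[{"xyz":[0,0,1.5],"delta_rot":[0,0,0],"gripper":0.53}]'| sed -n '2,5p'
```

```text
position: [0.5778, 0.3014, 0.0515]
ft_force: [-3.8, -1.6, 8.0]
position: [0.5779, 0.3014, 0.0506]
ft_force: [-7.7, -4.0, 29.0]
position: [0.5779, 0.3014, 0.0507]
ft_force: [-6.3, -3.4, 19.9]
position: [0.5779, 0.3014, 0.0508]
eef_rot: [0.585, 0.811, 0.004, 0.002]
ft_force: [-5.3, -2.0, 12.9]
finger_gap: 0.0453
```

Both buttons are on their hard stops, with 7 mm of travel and the force stepping up. I'll hold them there.

```bash
python3 -m handwheel '[{"xyz":[0,0,1.5],"delta_rot":[0,0,0],"gripper":0.53},{"xyz":[0,0,1.5],"delta_rot":[0,0,0],"gripper":0.53},{"xyz":[0,0,1.5],"delta_rot":[0,0,0],"gripper":0.53},{"xyz":[0,0,1.5],"delta_rot":[0,0,0],"gripper":0.53}]'
python3 -m handwheel '[{"xyz":[0,0,1.5],"delta_rot":[0,0,0],"gripper":0.53},{"xyz":[0,0,1.5],"delta_rot":[0,0,0],"gripper":0.53},{"xyz":[0,0,1.5],"delta_rot":[0,0,0],"gripper":0.53},{"xyz":[0,0,1.5],"delta_rot":[0,0,0],"gripper":0.53},{"xyz":[0,0,1.5],"delta_rot":[0,0,0],"gripper":0.53},{"xyz":[0,0,1.5],"delta_rot":[0,0,0],"gripper":0.53},{"xyz":[0,0,1.5],"delta_rot":[0,0,0],"gripper":0.53},{"xyz":[0,0,1.5],"delta_rot":[0,0,0],"gripper":0.53}]'
```

```text
time: 10.47
position: [0.5779, 0.3014, 0.0508]
eef_rot: [0.585, 0.811, 0.006, 0.003]
ft_force: [-4.8, -1.7, 13.8]
finger_gap: 0.0452
time: 11.13
position: [0.5779, 0.3015, 0.0508]
eef_rot: [0.585, 0.811, 0.01, 0.005]
ft_force: [-5.5, -2.2, 14.0]
finger_gap: 0.0452
```

```bash
python3 -m handwheel '[{"xyz":[0,0,1.5],"delta_rot":[0.002,0,0],"gripper":0.53},{"xyz":[0,0,1.5],"delta_rot":[0.002,0,0],"gripper":0.53},{"xyz":[0,0,1.5],"delta_rot":[0.002,0,0],"gripper":0.53},{"xyz":[0,0,1.5],"delta_rot":[0.002,0,0],"gripper":0.53},{"xyz":[0,0,1.5],"delta_rot":[0.002,0,0],"gripper":0.53},{"xyz":[0,0,1.5],"delta_rot":[0.002,0,0],"gripper":0.53},{"xyz":[0,0,1.5],"delta_rot":[0.002,0,0],"gripper":0.53},{"xyz":[0,0,1.5],"delta_rot":[0.002,0,0],"gripper":0.53}]'
python3 -m handwheel '[{"xyz":[0,0,1.5],"delta_rot":[0.002,0,0],"gripper":0.53},{"xyz":[0,0,1.5],"delta_rot":[0.002,0,0],"gripper":0.53},{"xyz":[0,0,1.5],"delta_rot":[0.002,0,0],"gripper":0.53},{"xyz":[0,0,1.5],"delta_rot":[0.002,0,0],"gripper":0.53},{"xyz":[0,0,1.5],"delta_rot":[0.002,0,0],"gripper":0.53},{"xyz":[0,0,1.5],"delta_rot":[0.002,0,0],"gripper":0.53},{"xyz":[0,0,1.5],"delta_rot":[0.002,0,0],"gripper":0.53},{"xyz":[0,0,1.5],"delta_rot":[0.002,0,0],"gripper":0.53}]'
python3 - <<'E'
from h import *
g=ctrl.grab_frame("side")
cv2.imwrite("pics/s4c.png",cv2.resize(g["image"][150:230,200:290,::-1],None,fx=6,fy=6,interpolation=cv2.INTER_CUBIC))
E
```

```text
time: 11.8
position: [0.5779, 0.3014, 0.0508]
eef_rot: [0.585, 0.811, 0.007, 0.002]
ft_force: [-5.1, -3.0, 14.4]
finger_gap: 0.0452
time: 12.47
position: [0.5778, 0.3014, 0.0508]
eef_rot: [0.585, 0.811, 0.004, -0.001]
ft_force: [-5.4, -2.0, 15.0]
finger_gap: 0.0454
```

View pics/s4c.png

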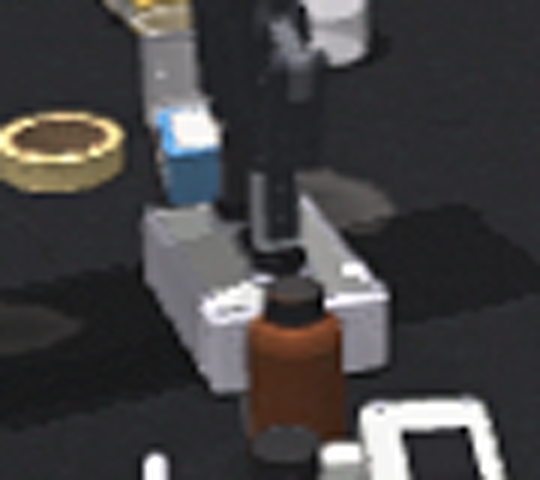

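The side crop shows the near finger on the near button at (275,250), pressed down, and the far finger on the far button. I'll hold a little longer, then release straight up.

```bash
python3 -m handwheel '[{"xyz":[0,0,1.5],"delta_rot":[0.001,0,0],"gripper":0.53},{"xyz":[0,0,1.5],"delta_rot":[0.001,0,0],"gripper":0.53},{"xyz":[0,0,1.5],"delta_rot":[0.001,0,0],"gripper":0.53},{"xyz":[0,0,1.5],"delta_rot":[0.001,0,0],"gripper":0.53},{"xyz":[0,0,1.5],"delta_rot":[0.001,0,0],"gripper":0.53},{"xyz":[0,0,1.5],"delta_rot":[0.001,0,0],"gripper":0.53},{"xyz":[0,0,1.5],"delta_rot":[0.001,0,0],"gripper":0.53},{"xyz":[0,0,1.5],"delta_rot":[0.001,0,0],"gripper":0.53}]'
python3 -m handwheel '[{"xyz":[0,0,1.5],"delta_rot":[0.001,0,0],"gripper":0.53},{"xyz":[0,0,1.5],"delta_rot":[0.001,0,0],"gripper":0.53},{"xyz":[0,0,1.5],"delta_rot":[0.001,0,0],"gripper":0.53},{"xyz":[0,0,1.5],"delta_rot":[0.001,0,0],"gripper":0.53},{"xyz":[0,0,1.5],"delta_rot":[0.001,0,0],"gripper":0.53},{"xyz":[0,0,1.5],"delta_rot":[0.001,0,0],"gripper":0.53},{"xyz":[0,0,1.5],"delta_rot":[0.001,0,0],"gripper":0.53},{"xyz":[0,0,1.5],"delta_rot":[0.001,0,0],"gripper":0.53}]'
python3 -m handwheel '[{"xyz":[0,0,-4],"delta_rot":[0,0,0],"gripper":0.53},{"xyz":[0,0,-6],"delta_rot":[0,0,0],"gripper":0.53},{"xyz":[0,0,-15],"delta_rot":[0,0,0],"gripper":0.53},{"xyz":[0,0,-30],"delta_rot":[0,0,0],"gripper":0.53},{"xyz":[0,0,-35],"delta_rot":[0,0,0],"gripper":0.53},{"xyz":[0,0,-35],"delta_rot":[0,0,0],"gripper":0.53},{"xyz":[0,-30,-20],"delta_rot":[0,0,0],"gripper":0.53},{"xyz":[0,-35,0],"delta_rot":[0,0,0],"gripper":0.53}]'
python3 -m handwheel '[{"xyz":[0,-35,0],"delta_rot":[0,0,0],"gripper":0.53},{"xyz":[0,-35,0],"delta_rot":[0,0,0],"gripper":0.53},{"xyz":[0,-35,0],"delta_rot":[0,0,0],"gripper":0.53},{"xyz":[0,-35,0],"delta_rot":[0,0,0],"gripper":0.53},{"xyz":[0,0,0],"delta_rot":[0,0,0],"gripper":0.53},{"xyz":[0,0,0],"delta_rot":[0,0,0],"gripper":0.53}]'
python3 - <<'E'
from h import *
f=ctrl.grab_frame("top"); P=pts(f); z=np.where(f["z_map"]>0,P[...,2],-1)
cv2.imwrite("pics/t5.png",cv2.resize(f["image"][120:330,130:400,::-1],None,fx=2.8,fy=2.8,interpolation=cv2.INTER_CUBIC))
def rect(n,u0,u1,v0,v1,a,b):
    m=np.zeros(z.shape,np.uint8); m[v0:v1,u0:u1]=1; m&=((z>a)&(z<b)).astype(np.uint8)
    k,l,s,c=cv2.connectedComponentsWithStats(m)
    for i in range(1,k):
        if s[i,4]>=10: print(n,s[i,4],P[l==i].mean(0).round(4))
rect("btn",185,262,180,245,.056,.07)
rect("key",214,230,205,220,.048,.055)
rect("vial",305,365,190,250,.085,.1)
rect("plate",305,365,210,268,.066,.08)
rect("bottle",262,292,190,220,.07,.1)
E
```

```text
time: 13.18
position: [0.5779, 0.3014, 0.0508]
eef_rot: [0.585, 0.811, 0.004, -0.001]
ft_force: [-4.9, -3.0, 13.9]
finger_gap: 0.0454
time: 13.85
position: [0.5779, 0.3014, 0.0509]
eef_rot: [0.585, 0.811, 0.004, -0.001]
ft_force: [-4.8, -2.3, 14.4]
finger_gap: 0.0456
time: 14.52
position: [0.5188, 0.2807, 0.1995]
eef_rot: [0.586, 0.811, 0.004, -0.001]
ft_force: [0.4, -0.1, -0.0]
finger_gap: 0.0451
time: 15.02
position: [0.3761, 0.2329, 0.2004]
eef_rot: [0.586, 0.811, 0.006, -0.001]
ft_force: [0.4, -0.0, 0.3]
finger_gap: 0.0452
btn 96 [0.5867 0.2721 0.0612]
btn 97 [0.5682 0.3289 0.0612]
key 49 [0.5773 0.3004 0.0512]
vial 99 [0.5935 0.0391 0.09  ]
plate 72 [0.5483 0.0387 0.073 ]
bottle 143 [0.5946 0.1754 0.0792]
```

View pics/t5.png

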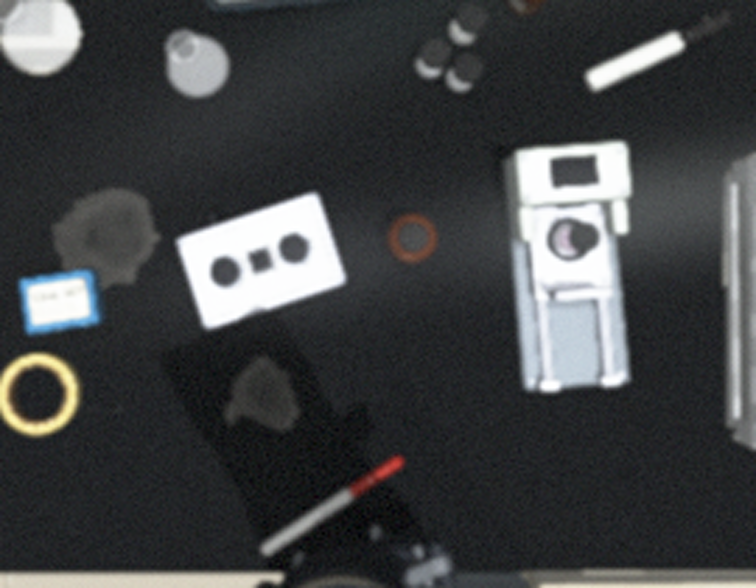

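The top view shows the stage home, with the plate at crop (580,293) and moved 69.6 mm. The vial has moved with it by 70.0 mm and its top is still at 0.090 m. Buttons and key are up at their starting heights, and the bottle, marker and carton look unmoved. I'll hand in.

```bash
python3 -c "
from station import ctrl
print(ctrl.job_done())"
```

```text
the job is handed in; nothing more can be done
None
```

I pushed the stage home with closed fingers, then pressed both round buttons together and held them down for about 4 s. After that I lifted clear and handed the job in at about 15 s on the robot's clock. No verdict was reported.

**Stage:** the push ended on the hard stop, with the force jumping to about 12 N. The final top view puts the push plate 69.6 mm along its travel. The vial moved 70.0 mm with it, and its top is still at 0.090 m.

**Buttons:** both went down about 7 mm to their stops. The force was about 14 N through the hold and peaked briefly at 29 N on first contact with the stops. Afterwards the buttons measured 61 mm and the square key 51 mm high, so all three are up. These heights were measured to about 1 mm.

**Bystanders:** the bottle measured within 1 mm of where it began. I checked the marker and carton only by eye, and they look unmoved.

**Failures or disagreements:** no check failed. The only disagreement was about 2 mm between the wrist and top cameras on the reset box's position, which is within the stated calibration.

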